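# Seat the check thermometer in the full-depth well of the block heater

### The job

Take the thermometer probe out of its white stand and put it in the one well of the block heater that lets it go fully home, with its collar flush on the metal block. The other three wells look the same but have a spacer hidden at the bottom, so feel for the stop: lower the probe in, do not let it drop or force it against the block. Leave it seated there and let go, and do not disturb the dishes, tube rack and marker pen.

Things in the scene. Friction and masses are not known exactly. Their poses are not given: they have to be found in the camera images.
- probe: thermometer probe, upright, 146 mm long, 0.06 to 0.13 kg, round about its z axis (up). Origin at the tip. Steel stem 9 mm in diameter from 0 to 72 mm, its last 5 mm tapering to 3.6 mm; steel collar 28 mm in diameter from 72 to 76 mm; black round handle 18 mm in diameter from 76 to 146 mm. It starts hanging in the stand by its collar; pull it straight up 75 mm to free it
- probe_tip (a point): the tip (lower end) of the probe's stem
- probe_collar (a point): centre of the underside of the probe's collar, 72 mm above the tip
- stand: fixed white block, 80 x 80 x 85 mm high, with one upright hole in the middle of its top, in which the probe is parked. Origin: centre of its underside
- heater: fixed dry-block heater, 200 (x) by 150 mm (y), yaw varies. Origin: centre of its underside. Control panel, 65 mm high, at its -x side; at +x an aluminium block 100 x 100 mm, top 95 mm above the table, centred at 35 mm along +x, with four upright wells 11 mm in diameter, 50 mm apart in a square; grey housing 85 mm high round it
- well0 (a point): centre of the mouth of a well, level with the block's top (heater's +x, +y corner). One of the four wells (which one varies and cannot be seen) is 77 mm deep and takes the whole 72 mm stem; the other three hold a rigid spacer, so that the probe stops 30 to 42 mm deep with its collar 30 to 42 mm off the block
- well1 (a point): centre of the mouth of a well, in the plane of the block's top (heater +x, -y corner)
- well2 (a point): centre of the mouth of a well, in the plane of the block's top (heater -x, +y corner)
- well3 (a point): centre of the mouth of a well, in the plane of the block's top (heater -x, -y corner)
- dishes: bystander: loose stack of four dishes with red lids, 90 mm in diameter, 64 mm high. Origin: centre of its underside
- tube_rack: bystander: loose yellow rack of capped tubes, 200 x 70 mm, 99 mm high, long along its x. Origin: centre of its underside
- marker: bystander: loose green and white marker pen lying flat, 140 mm long along its x, 14 mm thick. Origin: underside, 50 mm from its green end

How it is judged (in metres and radians):
At the end, for the whole second after the job is handed in: the probe stands upright (within 0.08 rad) and at rest in the full-depth well, the middle of its collar's underside within 4 mm of the centre of the well's mouth, and is released ((distance between probe_collar and well0 below 0.004 m or distance between probe_collar and well1 below 0.004 m or distance between probe_collar and well2 below 0.004 m or distance between probe_collar and well3 below 0.004 m) and angle between probe's own z axis and vertical below 0.08 rad and linear speed of probe below 0.01 m/s); the robot touches nothing.
It fails at once if the probe is dropped or shot into a well (faster than 0.4 m/s with its tip in the block) (linear speed of probe above 0.4 m/s and z of probe_tip in the frame of heater below 0.093 m and horizontal distance between probe_tip and heater below 0.09 m).
It fails at once if the probe is forced against the heater with more than 40 N (contact force between probe and heater above 40 N).
It fails at once if the stack of dishes is disturbed (over 20 mm) (distance of dishes from where it was at the start of the episode above 0.02 m).
It fails at once if the tube rack is disturbed (over 20 mm) (distance of tube_rack from where it was at the start of the episode above 0.02 m).
It fails at once if the marker pen is disturbed (over 20 mm) (distance of marker from where it was at the start of the episode above 0.02 m).
It also fails if it takes over 64 s, if anything falls off the work surface, if the arm or the gripper's body presses on something with over 40 N, if the wrist force passes 120 N, or if a joint passes its speed limit or range.

### The arm

A 6-joint arm with a two-finger parallel gripper is mounted at the origin on the work surface. World frame = base frame: x ahead of the robot, y to its left, z up, the work surface at z = 0. Lengths are in mm, angles in rad, forces in N, time in s.
With the tool pointing down it reaches from about 250 to 800 mm from the base axis. Payload 8.5 kg.
Tool frame: the origin (TCP) lies on the front face of the gripper's body, between the roots of the fingers; the fingertips stand 73 mm ahead of it and the grasp point (between the pads) lies 54 mm ahead of it; z points along the fingers, y is the line along which they close (so a half turn about z gives the same grasp; the last joint's range is limited). The gripper opens to 85 mm and grips with 20 to 120 N. Pads are 22 mm wide; open, the fingers measure 114 mm over their backs; the gripper's body (76 mm by 85 mm) begins 54 mm behind the grasp point. The pads swing forward as they close: fully open they stand 13 mm farther back than shut.
Start: joints at [-1.206, 0.238, -0.013, 1.319, 0, 1.571], TCP at [187.285, -490.419, 303.876] pointing down, gripper open.
Joint ranges: [-2.66, 2.66], [-1.03, 1.9], [-1.14, 1.46], [-1.82, 2.27], [-1.45, 1.34], [-3.14, 3.14]. Speed limits (rad/s): [2.22, 2.22, 2.79, 3.14, 3.14, 3.14].

### API

Orientations are given as [roll, pitch, yaw] about the fixed x, y, z axes, in that order (R = Rz(yaw) Ry(pitch) Rx(roll)).
In Python, from cell import arm gives the robot as it stands.
- The arm moves only by the tool move_arm, never from a script. Its argument "targets" is a list of rows, each a list of 7 numbers: the shift along the tool's x, y, z normalised to -1 to 1, where 1 is 2 cm, then the turn, a rotation vector about the tool's x, y, z normalised to -1 to 1, where 1 is 0.1 rad, then the opening, from 0 (shut) to 1 (fully open). In form: [[dx, dy, dz, ax, ay, az, gripper], ...]. A call has 1 to 10 rows; each row shifts and turns the commanded pose from where the row before left it, along the tool's axes as they then stand; what a row does not reach is not made up. A row lasts 1/12 s, in which the tool goes at most 41.7 mm and 7.16 degrees, less where a joint would pass 70% of its speed; a pose out of reach is approached as far as the arm can. A call with a number of a shift or a turn outside -1 to 1 is refused whole. A call with a gripper value outside its range is refused whole. The fingers move at their own pace and stop on an object; "newtons" is the grip in N (left out, the last holds). Time passes only in rows, so rows that do not move let the fingers close. It gives the time, the measured TCP pose, the force, the opening and the grip force at its end, in the units of the state.
- arm.get_obs(): the state, without advancing time (a new reading comes with each control period).
- arm.read_camera(name): name is "scene" or "top" or "wrist"; returns (picture, depth): 480x640x3 uint8, red, green, blue; 480x640 float32, mm along the optical axis (not along the pixel's ray), 0 where there is no reading.
- arm.get_calibration(name): a dict with "K" (3x3 intrinsics, pixels), "rvec" (rotation vector, rad) and "tvec" (3), from world to camera coordinates, as OpenCV has them; the wrist camera has in their place "tool_from_camera" (4x4, takes a point from camera to tool coordinates, whose origin is the TCP and whose axes are the flange's). Camera axes: x right, y down, z forward; pixel columns grow to the right and rows downward; lengths in mm; the calibration is good to about 2 mm. A picture is of the moment at which its call begins: read the wrist's pose just before it. get_calibration takes no time and is no camera call.
- arm.close_job(): hands the job in; it is judged then, once.
The state is a dict: "t": time; "qpos": joint angles; "joint_velocities": joint speeds; "tau": joint torques, N m; "position": TCP position; "eef_rot": TCP orientation; "force": force on the tool from outside, world axes, zero at the start; "wrist_torque": the same for the moment, N m; "gripper_width": opening from 0.0 (shut) to 1.0 (fully open); "grip_force": force on a finger pad.
Only numpy, scipy, OpenCV 4.12 (cv2) and the standard library are available. Lean on these libraries where they do the work, as an engineer would, in place of code of your own. Each camera call takes 0.05 s, during which the arm holds its last target. There are 200 camera calls.

## Working session

There is one attempt and no reset: what is moved stays moved. The work goes in short steps, Python scripts to look and compute and a tool call to move; the robot and the scene stay as the last step left them, time stands still between calls to the robot, and variables do not carry over. Pictures are saved under pics/ and viewed, at most 10 in all, crops included, and the job is handed in when it is done.

Besides the shell and the picture viewer there is one more tool, called as name(argument=value, ...) on one line, values as JSON. move_arm: Moves the arm, as the interface text tells. Scaled input: -1 to 1 covers 2 cm each way for a shift and 0.1 rad each way for a turn. Its arguments: {"type":"object","properties":{"targets":{"type":"array","items":{"type":"array","items":{"type":"number"}}},"newtons":{"type":"number"}},"required":["targets"]}

```bash
mkdir -p pics; ls
cat > h.py <<'E'
import numpy as np, cv2, pickle
from cell import arm
from scipy.spatial.transform import Rotation as R
def grab(name,tag):
    o=arm.get_obs(); p,d=arm.read_camera(name); c=arm.get_calibration(name)
    K=np.array(c["K"],float)
    if "tvec" in c:
        Rm=cv2.Rodrigues(np.array(c["rvec"],float))[0]; t=np.array(c["tvec"],float).ravel()
        T=np.eye(4);T[:3,:3]=Rm.T;T[:3,3]=-Rm.T@t
    else:
        W=np.eye(4);W[:3,:3]=R.from_euler('xyz',o["eef_rot"]).as_matrix();W[:3,3]=o["position"]
        T=W@np.array(c["tool_from_camera"])
    pickle.dump((p,d,K,T),open(f"pics/{tag}.pkl","wb")); cv2.imwrite(f"pics/{tag}.png",p[:,:,::-1])
    return p,d,K,T
def load(tag): return pickle.load(open(f"pics/{tag}.pkl","rb"))
def ray(K,T,u,v):
    return T[:3,3],T[:3,:3]@np.linalg.inv(K)@np.array([u,v,1.])
def onplane(K,T,u,v,z):
    o,r=ray(K,T,u,v); return o+r*(z-o[2])/r[2]
def cloud(d,K,T):
    v,u=np.mgrid[:d.shape[0],:d.shape[1]]
    P=np.stack([(u-K[0,2])/K[0,0]*d,(v-K[1,2])/K[1,1]*d,d],-1)
    return P@T[:3,:3].T+T[:3,3]
E
python3 - <<'E'
from h import *
o=arm.get_obs();print(o)
a=grab("top","top0");b=grab("scene","scene0")
print(a[3].round(3),b[3].round(3),a[2])
print(arm.get_calibration("wrist"))
E
```

```text
pics
{'t': 0.0, 'qpos': array([-1.20597987e+00,  2.38787669e-01, -1.42557223e-02,  1.31919116e+00,
       -7.79118411e-06,  1.57079284e+00]), 'joint_velocities': array([-0.0001896 ,  0.00120668, -0.00257453,  0.00065131, -0.00250584,
        0.00033142]), 'tau': array([ 1.71442072e-03, -5.38785374e+01,  3.46440125e+01,  1.82708935e-02,
        1.04520218e-04, -8.86836204e-06]), 'position': array([ 187.1967301 , -490.16217685,  303.27336056]), 'eef_rot': array([-3.14015443e+00,  7.78616733e-06,  3.64819948e-01]), 'force': array([-0.205556  ,  0.3624594 ,  0.06183742]), 'wrist_torque': array([0.01621109, 0.0683707 , 0.04531483]), 'grip_force': 0.0, 'gripper_width': 1.0019832023573167}
[[-2.500000e-02 -9.910000e-01  1.310000e-01  3.726980e+02]
 [-1.000000e+00  2.400000e-02 -1.400000e-02 -7.317600e+01]
 [ 1.100000e-02 -1.320000e-01 -9.910000e-01  1.633617e+03]
 [ 0.000000e+00  0.000000e+00  0.000000e+00  1.000000e+00]] [[-7.280000e-01  4.240000e-01 -5.380000e-01  1.193642e+03]
 [ 6.850000e-01  4.310000e-01 -5.870000e-01  5.796300e+02]
 [-1.700000e-02 -7.970000e-01 -6.040000e-01  8.054450e+02]
 [ 0.000000e+00  0.000000e+00  0.000000e+00  1.000000e+00]] [[580.12948753   0.         326.15947664]
 [  0.         580.12948753 239.31117082]
 [  0.           0.           1.        ]]
{'K': array([[383.29024275,   0.        , 324.49843532],
       [  0.        , 383.29024275, 237.83352321],
       [  0.        ,   0.        ,   1.        ]]), 'tool_from_camera': array([[ 5.73093142e-04, -9.56447636e-01, -2.91903392e-01,
         7.39951901e+01],
       [ 9.99999835e-01,  5.58979200e-04,  1.31751508e-04,
        -2.85173700e-01],
       [ 3.71545063e-05, -2.91903420e-01,  9.56447799e-01,
        -6.93462000e+01],
       [ 0.00000000e+00,  0.00000000e+00,  0.00000000e+00,
         1.00000000e+00]])}
```

View pics/top0.png

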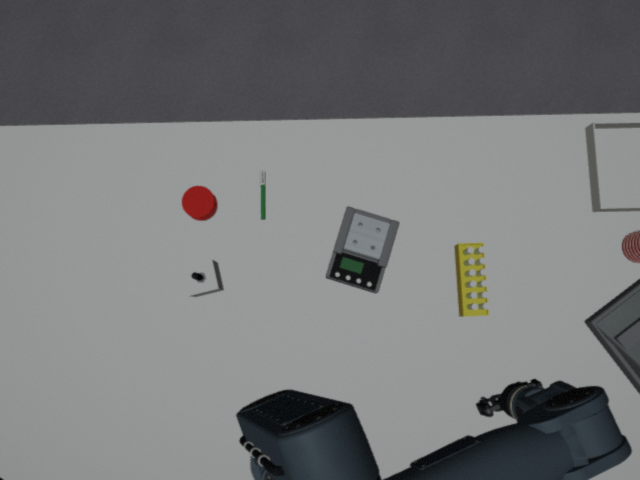

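View pics/scene0.png

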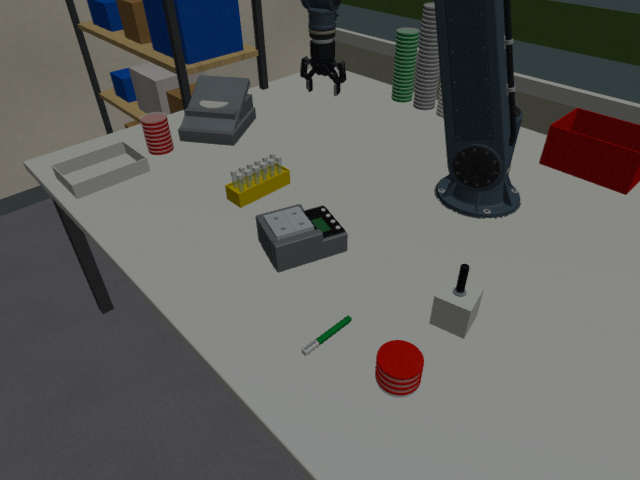

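The top view shows the probe handle at (198,276), the heater block's wells around (366,235), the dishes at (199,203), the marker at (263,195) and the rack at (472,280). In the scene view the handle is at (462,278) and the heater block at (288,222).

Run:
```python
from h import *
def tri(A,B):
    M=np.zeros((3,3));b=np.zeros(3)
    for o,r in(A,B):
        r=r/np.linalg.norm(r);Q=np.eye(3)-np.outer(r,r);M+=Q;b+=Q@o
    return np.linalg.solve(M,b)
p,d,K,T=load("top0");p2,d2,K2,T2=load("scene0")
C=cloud(d,K,T);C2=cloud(d2,K2,T2)
def blackends(p,roi):
    x0,y0,x1,y1=roi;m=(p[y0:y1,x0:x1].max(2)<45).astype(np.uint8)
    n,l,s,c=cv2.connectedComponentsWithStats(m);i=1+np.argmax(s[1:,4]);ys,xs=np.where(l==i)
    P=np.c_[xs,ys]+[x0,y0];mu=P.mean(0);w=np.linalg.svd(P-mu,full_matrices=False)[2][0];t=(P-mu)@w
    return mu,mu+w*t.min(),mu+w*t.max(),s[i]
m1=blackends(p,(185,262,215,292));m2=blackends(p2,(448,258,476,298));print(m1,m2)
print("handle mid",tri(ray(K,T,*m1[0]),ray(K2,T2,*m2[0])))
# scene clouds
for tag,Cx,roi in(("top",C,(185,262,215,292)),("scene",C2,(448,258,476,298))):
    x0,y0,x1,y1=roi;pp=(p if tag=="top" else p2)[y0:y1,x0:x1];q=Cx[y0:y1,x0:x1][pp.max(2)<45];print(tag,np.median(q,0).round(1),q.min(0).round(1),q.max(0).round(1))
# stand top by height in top cloud
def zone(Cx,x0,y0,x1,y1,za,zb):
    q=Cx[y0:y1,x0:x1].reshape(-1,3);q=q[(q[:,2]>za)&(q[:,2]<zb)];return q
q=zone(C,160,250,240,310,75,92);print("stand",len(q),np.median(q[:,2]),cv2.minAreaRect(q[:,:2].astype(np.float32)))
q=zone(C,320,200,405,300,91,105);print("block",len(q),np.median(q[:,2]),cv2.minAreaRect(q[:,:2].astype(np.float32)))
q=zone(C,320,200,405,300,40,105);print("heater",len(q),cv2.minAreaRect(q[:,:2].astype(np.float32)))
for n,z in(("dishes",(170,170,230,230)),("rack",(440,225,500,330))):
    q=zone(C,*z,30,120);print(n,np.percentile(q[:,2],95),cv2.minAreaRect(q[:,:2].astype(np.float32)))
cv2.imwrite("pics/crop.png",np.hstack([cv2.resize(p[200:300,320:420,::-1],(400,400),interpolation=2),cv2.resize(p2[200:270,250:350,::-1],(400,400),interpolation=2)]))
```

```text
(array([197.44230769, 276.19230769]), array([192.77204294, 274.72610866]), array([202.10769072, 277.65697414]), array([ 8, 11, 10,  7, 52], dtype=int32)) (array([462.18468468, 277.99099099]), array([465.38097267, 263.85998242]), array([458.96654176, 292.21862175]), array([  8,   6,  13,  29, 222], dtype=int32))
handle mid [483.79360107 242.57866606 122.90951938]
top [482.3 236.  153.9] [475.6 232.3 106.5] [489.9 246.4 163.4]
scene [493.3 247.9 132.4] [478.8 236.9  90.3] [1193.6  579.6  805.4]
stand 822 84.28517599993575 ((483.92266845703125, 241.55215454101562), (81.251708984375, 81.48933410644531), 12.405206680297852)
block 1163 95.0699760943453 ((586.9423828125, -206.80337524414062), (144.63677978515625, 116.69387817382812), 69.62487030029297)
heater 4119 ((550.8656005859375, -193.63148498535156), (150.3321990966797, 201.17758178710938), 71.39557647705078)
dishes 68.87191763481995 ((693.9804077148438, 254.00973510742188), (89.1449203491211, 88.95530700683594), 70.7693099975586)
rack 101.71454884245111 ((463.8241271972656, -495.60009765625), (200.12310791015625, 73.37850952148438), 0.8205488920211792)
```

View pics/crop.png

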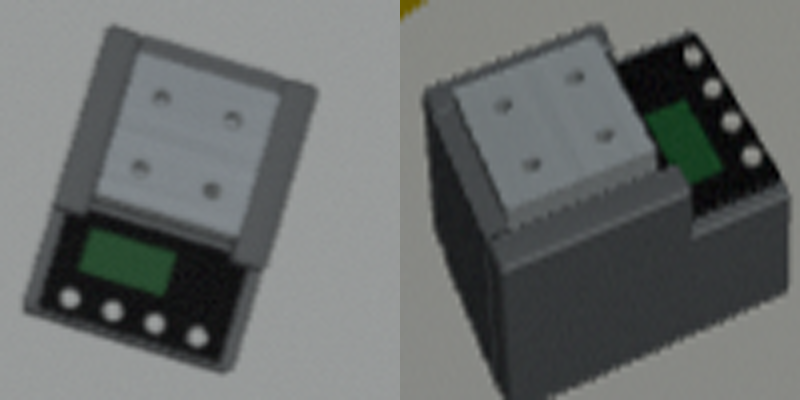

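move_arm(targets=[[0.9, -0.96, 0, 0, 0, 0, 1], [0.9, -0.96, 0, 0, 0, 0, 1], [0.9, -0.96, 0, 0, 0, 0, 1], [0.9, -0.96, 0, 0, 0, 0, 1], [0.9, -0.96, 0, 0, 0, 0, 1], [0.9, -0.96, 0, 0, 0, 0, 1], [0.9, -0.96, 0, 0, 0, 0, 1], [0.9, -0.96, 0, 0, 0, 0, 1], [0.9, -0.96, 0, 0, 0, 0, 1], [0.9, -0.96, 0, 0, 0, 0, 1]])

```text
t: 0.93
position: [287.0, -245.5, 303.7]
eef_rot: [-3.141, 0.0, 0.365]
force: [0.3, -0.0, 0.7]
gripper_width: 1.0
grip_force: 0.0
```

move_arm(targets=[[0.9, -0.96, 0, 0, 0, 0, 1], [0.9, -0.96, 0, 0, 0, 0, 1], [0.9, -0.96, 0, 0, 0, 0, 1], [0.9, -0.96, 0, 0, 0, 0, 1], [0.9, -0.96, 0, 0, 0, 0, 1], [0.9, -0.96, 0, 0, 0, 0, 1], [0.9, -0.96, 0, 0, 0, 0, 1], [0.9, -0.96, 0, 0, 0, 0, 1], [0.9, -0.96, 0, 0, 0, 0, 1], [0.9, -0.96, 0, 0, 0, 0, 1]])

```text
t: 1.77
position: [386.7, -1.9, 303.8]
eef_rot: [-3.141, 0.0, 0.365]
force: [0.3, -0.9, -0.3]
gripper_width: 0.998
grip_force: 0.0
```

move_arm(targets=[[0.9, -0.96, 0, 0, 0, 0, 1], [0.9, -0.96, 0, 0, 0, 0, 1], [0.9, -0.96, 0, 0, 0, 0, 1], [0.9, -0.96, 0, 0, 0, 0, 1], [0.9, -0.96, 0, 0, 0, 0, 1], [0.9, -0.96, 0, 0, 0, 0, 1], [0.9, -0.96, 0, 0, 0, 0, 1], [0.9, -0.96, 0, 0, 0, 0, 1], [0, 0, 0, 0, 0, 0, 1], [0, 0, 0, 0, 0, 0, 1]])

```text
t: 2.6
position: [468.9, 185.6, 303.2]
eef_rot: [-3.136, 0.002, 0.375]
force: [-0.6, -1.4, -0.1]
gripper_width: 1.001
grip_force: 0.0
```

Run:
```python
from h import *
p,d,K,T=load("top0")
for u,v in((360.25,224),(378,229.75),(355,241.5),(372.75,247.25)): print("well",onplane(K,T,u,v,95).round(1))
o=arm.get_obs();print(o["t"],o["position"],o["eef_rot"],o["force"])
grab("wrist","w1")
```

```text
well [ 615.8 -187.9   95. ]
well [ 599.1 -235.    95. ]
well [ 568.8 -172.3   95. ]
well [ 552.2 -219.2   95. ]
2.6 [468.940874   185.63841186 303.15714975] [-3.13619820e+00  1.60031351e-03  3.75431720e-01] [-0.60585942 -1.4123317  -0.08182805]
```

move_arm(targets=[[0.9, -0.96, 0, 0, 0, 0, 1], [0.9, -0.96, 0, 0, 0, 0, 1], [0, 0, 0, 0, 0, 0, 1], [0, 0, 0, 0, 0, 0, 1]])

```text
t: 2.98
position: [495.5, 215.1, 304.0]
eef_rot: [-3.121, 0.001, 0.402]
force: [-0.5, -0.9, -0.3]
gripper_width: 1.002
grip_force: 0.0
```

Run:
```python
from h import *
o=arm.get_obs();print(o["t"],o["position"],o["eef_rot"],o["force"])
grab("wrist","w2")
a=cv2.imread("pics/w1.png");b=cv2.imread("pics/w2.png")
cv2.imwrite("pics/w12.png",cv2.resize(np.hstack([a,b]),(800,300)))
```

```text
2.9833 [495.51826095 215.06653438 304.03272419] [-3.12105783e+00  9.94729263e-04  4.01568468e-01] [-0.47283189 -0.89461327 -0.26453718]
```

View pics/w12.png

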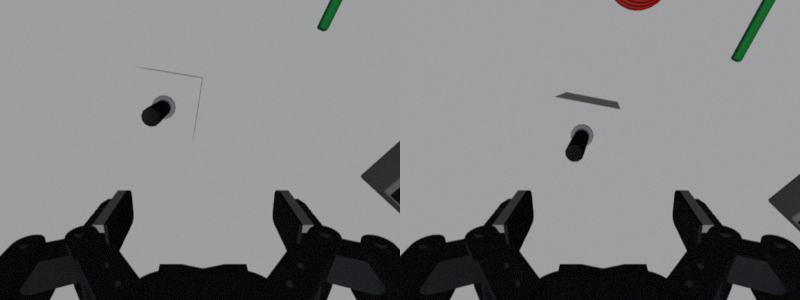

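Run:
```python
from h import *
o=arm.get_obs();print(o["qpos"].round(3))
```

```text
[0.4   0.264 0.022 1.33  0.02  3.141]
```

move_arm(targets=[[0, 0, 0, 0, 0, -1, 1], [0, 0, 0, 0, 0, -1, 1], [0, 0, 0, 0, 0, -1, 1], [0, 0, 0, 0, 0, -1, 1], [0, 0, 0, 0, 0, -1, 1], [0, 0, 0, 0, 0, -1, 1], [0, 0, 0, 0, 0, -1, 1], [0, 0, 0, 0, 0, -1, 1], [0, 0, 0, 0, 0, -1, 1], [0, 0, 0, 0, 0, 0, 1]])

```text
t: 3.87
position: [494.9, 214.6, 304.6]
eef_rot: [-3.129, -0.016, 1.306]
force: [-0.7, 0.4, -0.2]
gripper_width: 0.999
grip_force: 0.0
```

```bash
cat >> h.py <<'E'
def tri(*rays):
    M=np.zeros((3,3));b=np.zeros(3)
    for o,r in rays:
        r=r/np.linalg.norm(r);Q=np.eye(3)-np.outer(r,r);M+=Q;b+=Q@o
    return np.linalg.solve(M,b)
def delta(x,y,z=None):
    "tool-frame shift (units of 2cm) from present TCP to world target, and rotation to vertical"
    o=arm.get_obs();Rm=R.from_euler('xyz',o["eef_rot"]);p=o["position"]
    v=np.array([x,y,p[2] if z is None else z])-p
    up=Rm.inv().apply([0,0,-1]);rot=np.cross([0,0,1],up)
    print("t",o["t"],"pos",p.round(1),"rot",o["eef_rot"].round(4),"F",o["force"].round(2),"units",(Rm.inv().apply(v)/20).round(2),"level",(rot/.1).round(3))
E
python3 - <<'E'
from h import *
grab("wrist","w3")
o=arm.get_obs();print(o["qpos"].round(3))
rt=[];rb=[]
for t in("w1","w2","w3"):
    p,d,K,T=load(t)
    m=(p.max(2)<45).astype(np.uint8);m[290:]=0
    n,l,s,c=cv2.connectedComponentsWithStats(m)
    for i in range(1,n):
        if 300<s[i,4]<6000 and s[i,1]+s[i,3]<300:
            ys,xs=np.where(l==i);P=np.c_[xs,ys].astype(np.float32);r=cv2.minAreaRect(P);mu=P.mean(0)
            print(t,s[i],c[i].round(1),r)
            # point on top disc: camera-nearest end: fit via depth
            C=cloud(d,K,T)[ys,xs];zt=np.percentile(C[:,2],98);k=C[:,2]>zt-3
            print(zt,C[k].mean(0).round(1),P[k].mean(0))
            if s[i,0]>0 and s[i,0]+s[i,2]<639: rt.append(ray(K,T,*P[k].mean(0)))
if len(rt)>1: print("tri top",tri(*rt))
delta(484,242)
E
```

```text
[0.4   0.263 0.022 1.33  0.021 2.242]
w1 [ 227  161   46   40 1185] [249.2 180.6] ((249.8199920654297, 180.260009765625), (29.000001907348633, 48.60000228881836), 53.13010025024414)
159.38317239686518 [487.7 243.9 159.1] [241.74559 186.0456 ]
w2 [ 265  208   37   50 1187] [283.7 232.9] ((283.98272705078125, 232.2069091796875), (27.180435180664062, 51.60343551635742), 23.198591232299805)
159.31320571485966 [488.4 244.5 159.6] [279.0267  243.41069]
w3 [ 288  182   32   43 1002] [304.  203.2] ((304.1999816894531, 202.39999389648438), (27.828041076660156, 43.00697326660156), 18.434947967529297)
159.45014986990876 [487.2 245.5 158.5] [301.78638 209.66873]
tri top [486.64009225 244.65118053 154.40949693]
t 3.9167 pos [495.  214.7 304.6] rot [-3.1286 -0.0159  1.2997] F [ 0.45 -0.1  -0.1 ] units [ 1.16 -0.9   0.03] level [-0.13  -0.159  0.   ]
```

move_arm(targets=[[0, 0, 0, -0.13, -0.16, 0, 1], [0.43, -0.27, 0, 0, 0, 0, 1], [0.43, -0.27, 0, 0, 0, 0, 1], [0.43, -0.27, 0, 0, 0, 0, 1], [0, 0, 0, 0, 0, 0, 1], [0, 0, 0, 0, 0, 0, 1]])

```text
t: 4.42
position: [486.6, 245.8, 304.2]
eef_rot: [-3.141, -0.0, 1.304]
force: [-0.8, -0.1, 0.8]
gripper_width: 1.003
grip_force: 0.0
```

```bash
cat > probe.py <<'E'
from h import *
import sys
tag=sys.argv[1];p,d,K,T=grab("wrist",tag)
m=(p.max(2)<45).astype(np.uint8);n,l,s,c=cv2.connectedComponentsWithStats(m)
for i in range(1,n):
    if 300<s[i,4]<9000 and s[i,1]+s[i,3]<479:
        ys,xs=np.where(l==i);C=cloud(d,K,T)[ys,xs];zt=np.percentile(C[:,2],98);k=C[:,2]>zt-3
        P=np.c_[xs,ys];u=P[k].mean(0);print(s[i],zt,C[k].mean(0).round(1),u,onplane(K,T,*u,159).round(1))
delta(486.5,244)
E
python3 probe.py w4
```

```text
[ 313  215   28   51 1151] 159.43383036134614 [487.2 246.5 160.8] [326.09931507 251.84246575] [487.1 246.  159. ]
t 4.4667 pos [486.7 245.4 304.2] rot [-3.1415e+00  1.0000e-04  1.3034e+00] F [-0.13  0.14  1.1 ] units [-0.07  0.01  0.  ] level [-0.001  0.001  0.   ]
```

View pics/w4.png

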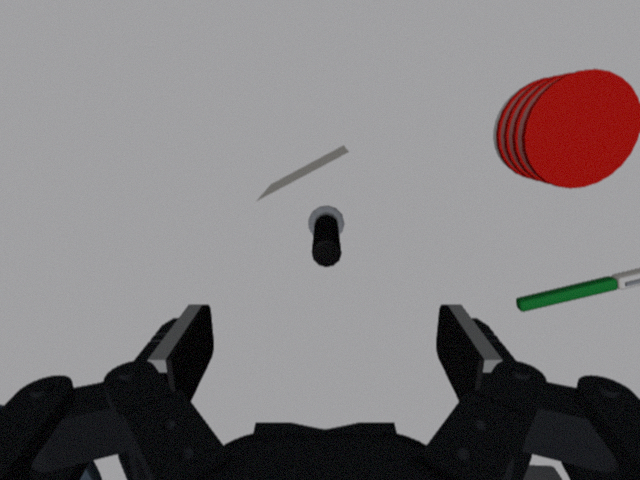

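The picture shows the handle top at (326,252), centred between the fingers (about columns 213 and 437). The dishes and marker are well clear on the right.

move_arm(targets=[[0, 0, 0.9, 0, 0, 0, 1], [0, 0, 0.9, 0, 0, 0, 1], [0, 0, 0.9, 0, 0, 0, 1], [0, 0, 0.9, 0, 0, 0, 1], [0, 0, 0.9, 0, 0, 0, 1], [0, 0, 0.9, 0, 0, 0, 1], [0, 0, 0.9, 0, 0, 0, 1], [0, 0, 0, 0, 0, 0, 1], [0, 0, 0, 0, 0, 0, 1]])

```text
t: 5.22
position: [486.6, 244.5, 177.9]
eef_rot: [-3.14, 0.001, 1.302]
force: [0.2, 0.9, 0.8]
gripper_width: 1.001
grip_force: 0.0
```

move_arm(targets=[[0, 0, 0, 0, 0, 0, 0.3], [0, 0, 0, 0, 0, 0, 0.3], [0, 0, 0, 0, 0, 0, 0.15], [0, 0, 0, 0, 0, 0, 0.1], [0, 0, 0, 0, 0, 0, 0.0], [0, 0, 0, 0, 0, 0, 0.0], [0, 0, 0, 0, 0, 0, 0], [0, 0, 0, 0, 0, 0, 0], [0, 0, 0, 0, 0, 0, 0], [0, 0, 0, 0, 0, 0, 0]], newtons=40)

```text
t: 6.05
position: [487.2, 245.0, 178.8]
eef_rot: [3.141, -0.001, 1.302]
force: [-0.3, -0.4, 6.4]
gripper_width: 0.198
grip_force: 39.0
```

move_arm(targets=[[0, 0, -0.2, 0, 0, 0, 0], [0, 0, -0.4, 0, 0, 0, 0], [0, 0, -0.5, 0, 0, 0, 0], [0, 0, -0.5, 0, 0, 0, 0]])

```text
t: 6.38
position: [486.9, 244.9, 211.2]
eef_rot: [-3.141, -0.0, 1.302]
force: [0.2, 1.2, 0.3]
gripper_width: 0.198
grip_force: 39.0
```

move_arm(targets=[[0, 0, -0.5, 0, 0, 0, 0], [0, 0, -0.6, 0, 0, 0, 0], [0, 0, -0.6, 0, 0, 0, 0], [0, 0, -0.6, 0, 0, 0, 0], [0, 0, -0.6, 0, 0, 0, 0], [0, 0, -0.6, 0, 0, 0, 0], [0, 0, -0.6, 0, 0, 0, 0], [0, 0, -0.6, 0, 0, 0, 0], [0, 0, 0, 0, 0, 0, 0], [0, 0, 0, 0, 0, 0, 0]])

```text
t: 7.22
position: [487.2, 245.0, 305.2]
eef_rot: [3.14, -0.001, 1.302]
force: [-0.5, -0.4, -0.8]
gripper_width: 0.203
grip_force: 39.0
```

Run:
```python
from h import *
o=arm.get_obs();print(o["force"],o["wrist_torque"],o["qpos"].round(2))
grab("wrist","w5")
delta(584,-203.6)
```

```text
[-0.52041118 -0.40033341 -0.7636928 ] [-0.00166693 -0.06062075  0.02609507] [0.47 0.27 0.04 1.33 0.   2.31]
t 7.2667 pos [486.9 244.9 304.4] rot [ 3.1413e+00 -5.0000e-04  1.3024e+00] F [ 0.2  -0.71 -1.97] units [-2.033e+01  1.063e+01 -1.000e-02] level [ 0.003 -0.005  0.   ]
```

View pics/w5.png

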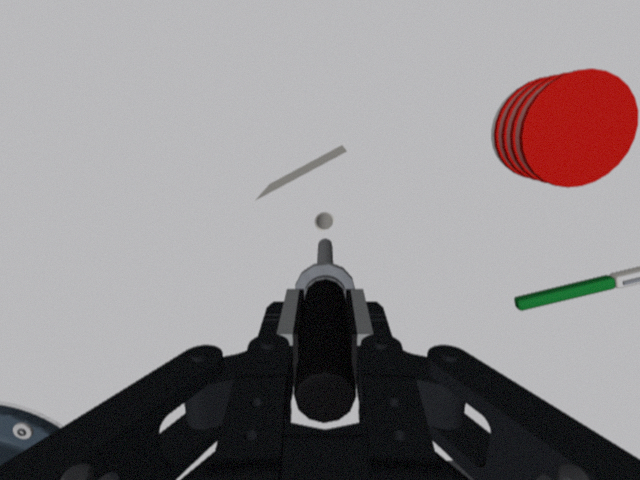

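The tip is at (325,240) and the empty stand hole at (324,220). The grasp is straight and central.

move_arm(targets=[[-0.5, 0.24, -0.1, 0, 0, 0, 0], [-0.9, 0.44, -0.2, 0, 0, 0, 0], [-0.9, 0.44, -0.2, 0, 0, 0, 0], [-0.9, 0.44, 0, 0, 0, 0, 0], [-0.9, 0.44, 0, 0, 0, 0, 0], [-0.9, 0.44, 0, 0, 0, 0, 0], [-0.9, 0.44, 0, 0, 0, 0, 0], [-0.9, 0.44, 0, 0, 0, 0, 0], [-0.9, 0.44, 0, 0, 0, 0, 0], [-0.9, 0.44, 0, 0, 0, 0, 0]])

```text
t: 8.1
position: [521.9, 55.1, 313.6]
eef_rot: [-3.14, 0.0, 1.302]
force: [1.1, -0.1, -1.1]
gripper_width: 0.197
grip_force: 39.0
```

move_arm(targets=[[-0.9, 0.44, 0, 0, 0, 0, 0], [-0.9, 0.44, 0, 0, 0, 0, 0], [-0.9, 0.44, 0, 0, 0, 0, 0], [-0.9, 0.44, 0, 0, 0, 0, 0], [-0.9, 0.44, 0, 0, 0, 0, 0], [-0.9, 0.44, 0, 0, 0, 0, 0], [-0.9, 0.44, 0, 0, 0, 0, 0], [-0.9, 0.44, 0, 0, 0, 0, 0], [-0.9, 0.44, 0, 0, 0, 0, 0], [-0.9, 0.44, 0, 0, 0, 0, 0]])

```text
t: 8.93
position: [558.9, -141.7, 313.5]
eef_rot: [-3.14, -0.0, 1.302]
force: [0.2, 0.8, 0.4]
gripper_width: 0.199
grip_force: 39.0
```

move_arm(targets=[[-0.9, 0.4, 0, 0, 0, 0, 0], [-0.9, 0.4, 0, 0, 0, 0, 0], [-0.9, 0.4, 0, 0, 0, 0, 0], [-0.6, 0.3, 0, 0, 0, 0, 0], [0, 0, 0, 0, 0, 0, 0], [0, 0, 0, 0, 0, 0, 0], [0, 0, 0, 0, 0, 0, 0]])

```text
t: 9.52
position: [570.5, -211.4, 313.9]
eef_rot: [-3.141, -0.001, 1.302]
force: [1.2, -0.1, -1.0]
gripper_width: 0.195
grip_force: 39.0
```

Run:
```python
from h import *
p,d,K,T=load("w5")
print("tip@139",onplane(K,T,325,241,139).round(1),"hole@85",onplane(K,T,324,220,85).round(1))
print(arm.get_obs()["qpos"].round(2))
grab("wrist","w6")
delta(584,-203.6)
```

```text
tip@139 [487.4 245.6 139. ] hole@85 [486.8 246.   85. ]
[-0.35  0.38  0.22  1.41  0.    1.48]
t 9.5667 pos [ 570.6 -211.   314.1] rot [-3.1410e+00 -5.0000e-04  1.3029e+00] F [-0.27 -0.21 -0.23] units [ 0.54  0.55 -0.  ] level [-0.006 -0.005  0.   ]
```

View pics/w6.png

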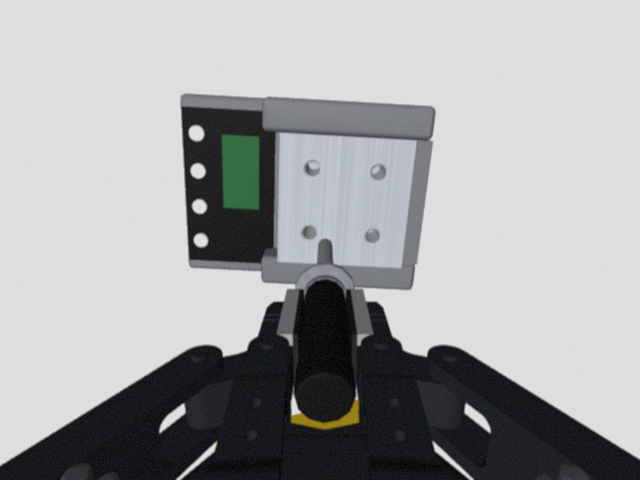

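The wells appear at about (313,168), (378,171), (310,232) and (372,235), and the tip is at (325,241).

```bash
cat > wells.py <<'E'
from h import *
def wells(tag,guess):
    p,d,K,T=load(tag);g=cv2.cvtColor(p,cv2.COLOR_RGB2GRAY).astype(np.float32);out=[]
    for u,v in guess:
        w=g[v-14:v+15,u-14:u+15];bg=np.median(w);m=(np.abs(w-bg)>18).astype(np.uint8)
        m=cv2.morphologyEx(m,cv2.MORPH_CLOSE,np.ones((5,5)))
        n,l,s,c=cv2.connectedComponentsWithStats(m);i=1+np.argmax(s[1:,4]);
        cs=s[i];uu=u-14+cs[0]+(cs[2]-1)/2;vv=v-14+cs[1]+(cs[3]-1)/2
        X=onplane(K,T,uu,vv,95);out.append(X);print(u,v,"box",cs,(uu,vv),X.round(1))
    return np.array(out)
if __name__=="__main__":
    W=wells("w6",[(378,171),(372,235),(313,168),(310,232)])
    print([np.linalg.norm(W[i]-W[j]).round(1) for i,j in((0,1),(2,3),(0,2),(1,3),(0,3))])
    c=W.mean(0);ax=(W[0]+W[1]-W[2]-W[3]);ay=W[0]+W[2]-W[1]-W[3];a=(np.arctan2(ax[1],ax[0])+np.arctan2(-ay[0],ay[1]))/2
    Rz=np.array([[np.cos(a),-np.sin(a)],[np.sin(a),np.cos(a)]])
    F=np.array([[25,25],[25,-25],[-25,25],[-25,-25]])@Rz.T+c[:2];print(c,a);print("fit",F.round(1),(F-W[:,:2]).round(1))
    for f in F: delta(f[0]-.2,f[1]-.9)
E
python3 wells.py
```

```text
378 171 box [  6   6  17  17 222] (np.float64(378.0), np.float64(171.0)) [ 618.6 -184.4   95. ]
372 235 box [  6   7  16  15 194] (np.float64(371.5), np.float64(235.0)) [ 602.5 -231.6   95. ]
313 168 box [  4   6  17  17 186] (np.float64(311.0), np.float64(168.0)) [ 571. -169.   95.]
310 232 box [  5   7  16  15 197] (np.float64(308.5), np.float64(232.0)) [ 555.5 -216.2   95. ]
[np.float64(49.9), np.float64(49.7), np.float64(50.0), np.float64(49.4), np.float64(70.7)]
[ 586.88428504 -200.30402105   95.        ] -0.31905369598195005
fit [[ 618.5 -184.4]
 [ 602.8 -231.9]
 [ 571.  -168.7]
 [ 555.3 -216.2]] [[-0.1 -0. ]
 [ 0.3 -0.3]
 [-0.   0.3]
 [-0.2 -0. ]]
t 9.5667 pos [ 570.6 -211.   314.1] rot [-3.1410e+00 -5.0000e-04  1.3029e+00] F [-0.27 -0.21 -0.23] units [ 1.87  1.96 -0.  ] level [-0.006 -0.005  0.   ]
t 9.5667 pos [ 570.6 -211.   314.1] rot [-3.1410e+00 -5.0000e-04  1.3029e+00] F [-0.27 -0.21 -0.23] units [-0.62  1.83 -0.  ] level [-0.006 -0.005  0.   ]
t 9.5667 pos [ 570.6 -211.   314.1] rot [-3.1410e+00 -5.0000e-04  1.3029e+00] F [-0.27 -0.21 -0.23] units [ 2.   -0.54  0.  ] level [-0.006 -0.005  0.   ]
t 9.5667 pos [ 570.6 -211.   314.1] rot [-3.1410e+00 -5.0000e-04  1.3029e+00] F [-0.27 -0.21 -0.23] units [-0.5  -0.67  0.  ] level [-0.006 -0.005  0.   ]
```

move_arm(targets=[[-0.25, -0.33, 0, 0, 0, 0, 0], [-0.25, -0.34, 0, 0, 0, 0, 0], [0, 0, 0.6, 0, 0, 0, 0], [0, 0, 0.6, 0, 0, 0, 0], [0, 0, 0.6, 0, 0, 0, 0], [0, 0, 0.5, 0, 0, 0, 0], [0, 0, 0, 0, 0, 0, 0], [0, 0, 0, 0, 0, 0, 0], [0, 0, 0, 0, 0, 0, 0]])

```text
t: 10.32
position: [555.3, -217.8, 268.9]
eef_rot: [3.141, -0.0, 1.303]
force: [-0.3, -0.1, -0.3]
gripper_width: 0.2
grip_force: 39.1
```

Run:
```python
from h import *
delta(555.1,-217.1);p,d,K,T=grab("wrist","w7")
cv2.imwrite("pics/w7c.png",cv2.resize(p[130:290,230:430,::-1],(800,640),interpolation=2)[:600])
for z in (95,100): print(onplane(K,T,325,240,z).round(1))
```

```text
t 10.3167 pos [ 555.3 -217.8  268.9] rot [ 3.1409e+00 -1.0000e-04  1.3026e+00] F [-0.28 -0.05 -0.28] units [ 0.03 -0.02 -0.  ] level [ 0.007 -0.001  0.   ]
[ 554.9 -219.1   95. ]
[ 555.3 -217.6  100. ]
```

View pics/w7c.png

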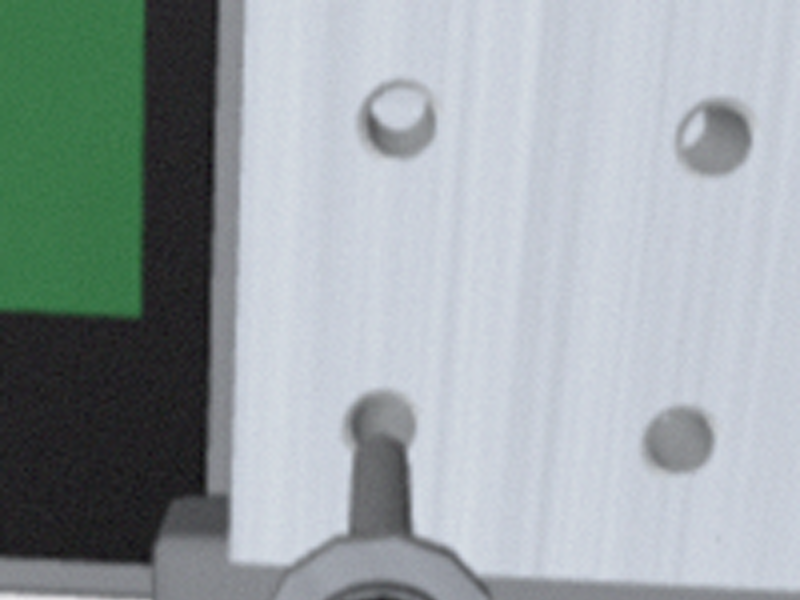

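The tip end at crop (382,437) lines up with the lower-left well at (380,424). I'll lower it in gently.

move_arm(targets=[[0.03, -0.02, 0.2, 0, 0, 0, 0], [0, 0, 0.2, 0, 0, 0, 0], [0, 0, 0.2, 0, 0, 0, 0], [0, 0, 0.2, 0, 0, 0, 0], [0, 0, 0, 0, 0, 0, 0]])

```text
t: 10.78
position: [555.0, -217.1, 251.2]
eef_rot: [-3.141, -0.0, 1.302]
force: [0.5, 0.5, -1.7]
gripper_width: 0.195
grip_force: 39.0
```

move_arm(targets=[[0, 0, 0.2, 0, 0, 0, 0], [0, 0, 0.2, 0, 0, 0, 0], [0, 0, 0.2, 0, 0, 0, 0], [0, 0, 0.2, 0, 0, 0, 0], [0, 0, 0.1, 0, 0, 0, 0], [0, 0, 0, 0, 0, 0, 0]])

```text
t: 11.28
position: [555.0, -217.0, 233.6]
eef_rot: [-3.141, -0.0, 1.302]
force: [0.6, -0.3, -1.7]
gripper_width: 0.193
grip_force: 39.0
```

move_arm(targets=[[0, 0, 0.1, 0, 0, 0, 0], [0, 0, 0.1, 0, 0, 0, 0], [0, 0, 0, 0, 0, 0, 0]])

```text
t: 11.53
position: [555.1, -217.1, 229.9]
eef_rot: [-3.141, -0.0, 1.302]
force: [1.3, 0.1, -1.9]
gripper_width: 0.201
grip_force: 39.1
```

move_arm(targets=[[0, 0, 0.1, 0, 0, 0, 0], [0, 0, 0.05, 0, 0, 0, 0], [0, 0, 0, 0, 0, 0, 0]])

```text
t: 11.78
position: [555.1, -217.1, 227.0]
eef_rot: [-3.142, -0.0, 1.302]
force: [1.5, 0.6, -0.9]
gripper_width: 0.199
grip_force: 39.1
```

move_arm(targets=[[0, 0, 0.1, 0, 0, 0, 0], [0, 0, 0.05, 0, 0, 0, 0], [0, 0, 0, 0, 0, 0, 0]])

```text
t: 12.03
position: [555.0, -217.1, 224.0]
eef_rot: [-3.141, -0.0, 1.302]
force: [1.4, 0.2, -1.1]
gripper_width: 0.201
grip_force: 39.1
```

Depth is about 36.5 mm and there's no stop yet.

move_arm(targets=[[0, 0, 0.1, 0, 0, 0, 0], [0, 0, 0.05, 0, 0, 0, 0], [0, 0, 0, 0, 0, 0, 0]])

```text
t: 12.28
position: [555.1, -217.1, 220.9]
eef_rot: [-3.141, -0.0, 1.302]
force: [0.9, -0.2, -1.8]
gripper_width: 0.198
grip_force: 39.1
```

move_arm(targets=[[0, 0, 0.1, 0, 0, 0, 0], [0, 0, 0.05, 0, 0, 0, 0], [0, 0, 0, 0, 0, 0, 0]])

```text
t: 12.53
position: [555.1, -217.1, 218.0]
eef_rot: [-3.142, -0.0, 1.302]
force: [2.1, 0.7, -1.1]
gripper_width: 0.198
grip_force: 39.1
```

move_arm(targets=[[0, 0, 0.1, 0, 0, 0, 0], [0, 0, 0.1, 0, 0, 0, 0], [0, 0, 0.1, 0, 0, 0, 0], [0, 0, 0, 0, 0, 0, 0]])

```text
t: 12.87
position: [555.0, -217.1, 211.8]
eef_rot: [-3.141, -0.0, 1.302]
force: [0.8, -0.7, -2.1]
gripper_width: 0.199
grip_force: 39.1
```

Run:
```python
from h import *
delta(555.1,-217.1);p,d,K,T=grab("wrist","w8")
cv2.imwrite("pics/w8c.png",p[:,:,::-1])
```

```text
t 12.8667 pos [ 555.  -217.1  211.8] rot [-3.1414e+00 -4.0000e-04  1.3025e+00] F [ 0.78 -0.68 -2.12] units [-0.  0. -0.] level [-0.002 -0.004  0.   ]
```

View pics/w8c.png

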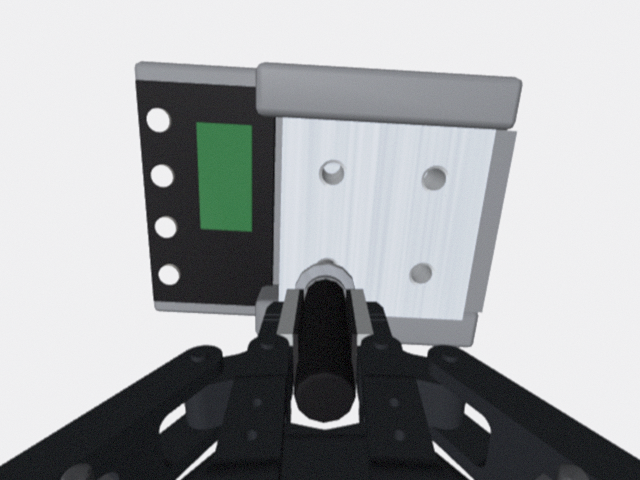

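The stem is inside the lower-left well, with the collar at (325,280), and the handle hasn't slipped in the grip. It's already about 49 mm deep, past any spacer, so this is the full-depth well.

move_arm(targets=[[0, 0, 0.15, 0, 0, 0, 0], [0, 0, 0.15, 0, 0, 0, 0], [0, 0, 0.15, 0, 0, 0, 0], [0, 0, 0.15, 0, 0, 0, 0], [0, 0, 0.15, 0, 0, 0, 0], [0, 0, 0.15, 0, 0, 0, 0], [0, 0, 0, 0, 0, 0, 0]])

```text
t: 13.5
position: [555.1, -217.1, 193.5]
eef_rot: [-3.141, -0.0, 1.303]
force: [1.5, 0.4, -2.2]
gripper_width: 0.198
grip_force: 39.1
```

move_arm(targets=[[0, 0, 0.05, 0, 0, 0, 0], [0, 0, 0.05, 0, 0, 0, 0], [0, 0, 0, 0, 0, 0, 0]])

```text
t: 13.75
position: [555.1, -217.1, 192.1]
eef_rot: [3.142, -0.0, 1.302]
force: [1.5, 0.8, -1.4]
gripper_width: 0.193
grip_force: 39.1
```

move_arm(targets=[[0, 0, 0.05, 0, 0, 0, 0], [0, 0, 0, 0, 0, 0, 0]])

```text
t: 13.92
position: [555.1, -217.1, 191.1]
eef_rot: [3.142, -0.0, 1.302]
force: [0.6, -0.2, -0.9]
gripper_width: 0.195
grip_force: 39.1
```

move_arm(targets=[[0, 0, 0.05, 0, 0, 0, 0], [0, 0, 0, 0, 0, 0, 0]])

```text
t: 14.08
position: [555.1, -217.1, 190.1]
eef_rot: [3.142, -0.0, 1.302]
force: [1.6, 0.2, -0.6]
gripper_width: 0.198
grip_force: 39.1
```

move_arm(targets=[[0, 0, 0.05, 0, 0, 0, 0], [0, 0, 0, 0, 0, 0, 0]])

```text
t: 14.25
position: [555.1, -217.1, 189.1]
eef_rot: [3.142, -0.0, 1.302]
force: [2.0, 0.4, -0.6]
gripper_width: 0.197
grip_force: 39.1
```

move_arm(targets=[[0, 0, 0.03, 0, 0, 0, 0], [0, 0, 0, 0, 0, 0, 0]])

```text
t: 14.42
position: [555.1, -217.1, 188.8]
eef_rot: [3.141, -0.0, 1.302]
force: [0.7, 1.1, 0.9]
gripper_width: 0.203
grip_force: 39.5
```

move_arm(targets=[[0, 0, 0.03, 0, 0, 0, 0], [0, 0, 0, 0, 0, 0, 0]])

```text
t: 14.58
position: [555.1, -217.1, 188.8]
eef_rot: [3.141, -0.0, 1.302]
force: [-0.0, 0.6, 7.5]
gripper_width: 0.198
grip_force: 40.2
```

The collar met the block at TCP z = 188.8, and 188.5 was expected. Now I'll release it and go straight up.

move_arm(targets=[[0, 0, 0, 0, 0, 0, 0.25], [0, 0, 0, 0, 0, 0, 0.3], [0, 0, 0, 0, 0, 0, 0.4], [0, 0, 0, 0, 0, 0, 0.55], [0, 0, 0, 0, 0, 0, 0.7], [0, 0, 0, 0, 0, 0, 0.7], [0, 0, 0, 0, 0, 0, 0.7], [0, 0, 0, 0, 0, 0, 0.7]], newtons=20)

```text
t: 15.25
position: [555.0, -217.1, 187.9]
eef_rot: [-3.141, -0.0, 1.302]
force: [-0.1, -0.1, -0.2]
gripper_width: 0.699
grip_force: 0.0
```

move_arm(targets=[[0, 0, -0.3, 0, 0, 0, 0.7], [0, 0, -0.5, 0, 0, 0, 0.7], [0, 0, -0.8, 0, 0, 0, 0.7], [0, 0, -0.8, 0, 0, 0, 0.7], [0, 0, -0.8, 0, 0, 0, 0.7], [0, 0, -0.8, 0, 0, 0, 0.7], [0, 0, -0.8, 0, 0, 0, 0.7], [0, 0, -0.8, 0, 0, 0, 0.7], [0, 0, 0, 0, 0, 0, 0.7], [0, 0, 0, 0, 0, 0, 0.7]])

```text
t: 16.08
position: [555.4, -217.3, 301.4]
eef_rot: [3.139, 0.0, 1.302]
force: [-0.4, 0.2, 0.4]
gripper_width: 0.697
grip_force: 0.0
```

Run:
```python
from h import *
delta(555.1,-217.1);p,d,K,T=grab("wrist","w9");p2,d2,K2,T2=grab("scene","s9")
cv2.imwrite("pics/w9c.png",np.hstack([cv2.resize(p[:,:,::-1],(480,360)),cv2.resize(p2[150:270,230:336,::-1],(318,360))]))
m=(p.max(2)<45).astype(np.uint8);n,l,s,c=cv2.connectedComponentsWithStats(m)
for i in range(1,n):
    if 300<s[i,4]<9000 and s[i,1]+s[i,3]<479:
        ys,xs=np.where(l==i);C=cloud(d,K,T)[ys,xs];zt=np.percentile(C[:,2],98);k=C[:,2]>zt-3
        print(s[i],zt,C[k].mean(0).round(1))
```

```text
t 16.0833 pos [ 555.4 -217.3  301.4] rot [3.1391 0.     1.3024] F [-0.38  0.19  0.44] units [ 0.   -0.02 -0.  ] level [ 0.025  0.    -0.   ]
[ 309  218   30   55 1296] 169.310718525587 [ 555.3 -215.1  171.8]
```

View pics/w9c.png

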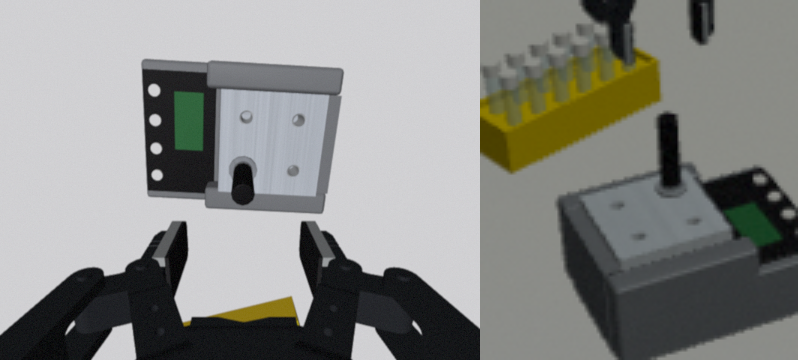

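Both views show the probe upright with its collar flush on the block. The handle top measures z = 169.3, against 169 when seated, and the gripper is clear.

```bash
python3 -c "
from cell import arm
print(arm.close_job())"
```

```text
the job is handed in; nothing more can be done
None
```

The probe is seated in the full-depth well (well3, the first one I tried) with its collar flush on the block; it is released, the gripper is clear, and I handed the job in at about 16 s, though the interface gave no verdict.

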